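Sort the bench things into the coloured trays

ROBOT

A 6-joint arm with a two-finger parallel gripper is mounted at the origin on a cart in front of the work surface, level with it; the furniture and walls round the work are solid. World frame = base frame: x ahead of the robot, y to its left, z up, the work surface at z = 0. Lengths are in m, angles in degrees, forces in N, time in s.
With the tool pointing down it reaches from about 0.35 to 0.875 m from the base axis. Payload 4.2 kg.
Tool frame: the origin (TCP) lies between the finger pads; the fingertips stand 19 mm ahead of it and the grasp point (between the pads) is the TCP; z points along the fingers, y is the line along which they close (so a half turn about z gives the same grasp; the last joint's range is limited). The gripper opens to 87 mm and grips with 3 to 60 N. Pads are 19 mm wide; open, the fingers measure 117 mm over their backs; the gripper's body (75 mm by 190 mm) begins 51 mm behind the grasp point.
Start: joints at [-61.673, 22.042, 0.453, 0, -68.411, -14.817], TCP at [0.146, -0.608, 0.242] pointing down, gripper open.
Joint ranges: [-179.83, 179.83], [-69.29, 118.12], [-61.27, 80.66], [-181.25, 117.63], [-171.15, -9.14], [-177.46, 177.46]. Speed limits (degrees/s): [159.86, 159.86, 180, 180, 180, 180].

INTERFACE

Orientations are given as a 3x3 rotation matrix whose columns are the frame's x, y, z axes.
In Python, from station import r gives the robot as it stands.
- The arm moves only by the tool drive_tool, never from a script. Its argument "steps" is one flat list of numbers, 7 for each row, row after row: the turn, a rotation vector about the tool's x, y, z in rad, then the shift along the tool's x, y, z in m, then the opening, from 0 (shut) to 1 (fully open). A call has 1 to 10 rows; each row shifts and turns the commanded pose from where the row before left it, along the tool's axes as they then stand; what a row does not reach is not made up. A row lasts 1/12 s, in which the tool goes at most 41.7 mm and 7.16 degrees, less where a joint would pass 70% of its speed; a pose out of reach is approached as far as the arm can. A call is refused whole if a number of a shift passes 0.0417 or a number of a turn 0.125, either way. A call with a gripper value outside its range is refused whole. The fingers move at their own pace and stop on an object; the grip force is fixed at half the most. Time passes only in rows, so rows that do not move let the fingers close. It gives the time, the measured TCP pose, the force, the opening and the grip force at its end, in the units of the state.
- r.sense(): the state, without advancing time (a new reading comes with each control period).
- r.capture(name): name is "side" or "top"; returns the picture (384x512x3 uint8, blue, green, red); there is no depth.
- r.camera_params(name): a dict with "camera_matrix" (3x3 intrinsics, pixels), "extrinsics" (4x4, takes a point from world to camera coordinates). Camera axes: x right, y down, z forward; pixel columns grow to the right and rows downward; lengths in m; the calibration is good to about 2 mm. A picture is of the moment at which its call begins. camera_params takes no time and is no camera call.
- r.finish_job(): hands the job in; it is judged then, once.
The state is a dict: "time_s": time; "joints": joint angles; "joint_velocities": joint speeds; "effort": joint torques, N m; "tcp_pos": TCP position; "ee_rot": TCP orientation; "wrist_force": force on the tool from outside, world axes, zero at the start; "moment": the same for the moment, N m; "gripper_width": opening from 0.0 (shut) to 1.0 (fully open); "gripper_force": force on a finger pad.
Only numpy, scipy, OpenCV 4.12 (cv2) and the standard library are available. Lean on these libraries where they do the work, as an engineer would, in place of code of your own. Each camera call takes 0.05 s, during which the arm holds its last target. There are 200 camera calls.

TASK

Tidy up after the microscope session: the specimen jar goes into the yellow tray, the slide-making supplies (cover-glass box and the small brown oil bottle) into the blue tray, and the counting and timing instruments (bench timer and tally counter) into the white tray. Set each one down gently, without dropping it, the same way up as it stands now and flat on the tray's floor. Leave the notebook and the scissors where they lie.

Things in the scene. Friction and masses are not known exactly. Their poses are not given: they have to be found in the camera images.
- jar_mid (a point): Clear, empty-looking translucent specimen jar with a fixed clear lid, upright, round: body 47 mm and lid 51 mm across, 64 mm high, about 30 g. The point is its centre, half-way up (32 mm); z along its axis, up.
- oil_mid (a point): Small brown bottle of immersion oil with black cap, upright, round: body 27 mm across, narrowing to a shoulder above about 42 mm, and a black cap 14 mm across, 62 mm high in all, about 35 g. The point is on its axis half-way up (31 mm); z up.
- cover_box_mid (a point): White square cardboard box of cover glasses with a blue stripe on the label, 54 x 54 mm, 50 mm high, about 60 g. The point is its centre (25 mm up); x and y square to its sides, z up.
- timer_mid (a point): White bench timer with grey display and three round keys on its front, standing on its narrow foot: 22 mm thick along its x, 66 mm wide along its y, 62 mm high. The point is its middle, half-way up (31 mm); front faces its -x, z up.
- counter_mid (a point): Light metal hand tally counter with a black digit window on top lying flat: round body 45 mm across, 17 mm high, about 70 g. The point is the centre of the round body, 9 mm up; z up. A thumb lever sticks out 10 mm beyond the body on its -y side and a thin wire finger ring about 20 mm beyond it on its +x side; the rim is clear along the diagonal from -x+y to +x-y.
- tray_white_floor (a point): The white tray: a shallow open rectangular tray, fixed to the bench, 140 mm along its x (about away from the robot), 190 mm along its y, 14 mm high, with walls and floor 4 mm thick (a rounded bead on the rim rises to 16.5 mm; room inside 132 x 182 mm). The point is the centre of its inner floor, 4 mm above the bench; axes x and y along its sides, z up. The three trays differ only in colour.
- tray_blue_floor (a point): The blue tray: a shallow open rectangular tray, fixed to the bench, 140 mm along its x (about away from the robot), 190 mm along its y, 14 mm high, with walls and floor 4 mm thick (a rounded bead on the rim rises to 16.5 mm; room inside 132 x 182 mm). The point is the centre of its inner floor, 4 mm above the bench; axes x and y along its sides, z up. The three trays differ only in colour.
- tray_yellow_floor (a point): The yellow tray: a shallow open rectangular tray, fixed to the bench, 140 mm along its x (about away from the robot), 190 mm along its y, 14 mm high, with walls and floor 4 mm thick (a rounded bead on the rim rises to 16.5 mm; room inside 132 x 182 mm). The point is the centre of its inner floor, 4 mm above the bench; axes x and y along its sides, z up. The three trays differ only in colour.
- lab_book: Bystander: notebook lying at the left, 210 x 152 mm, 16 mm thick; origin at the centre of its underside. Leave it alone.
- scissors: Bystander: scissors with red handles lying at the right, 199 x 87 mm, 9 mm thick; origin at the centre of the underside. Leave them alone.
Things that resemble listed ones, but are neither listed nor needed, are in the scene too. Leave any turquoise look-alike of the part that bears counter_mid alone.

How it is judged (in metres and radians):
At the end, for the whole second after the job is handed in: Each of the five things rests on the floor of its own tray: its centre within 55 mm (tray's x) and 80 mm (tray's y) of the floor's centre and within 6 mm of its resting height, upright within 0.15 rad, and still (below 0.02 m/s) (x of jar_mid in the frame of tray_yellow_floor between -0.055 and 0.055 m and y of jar_mid in the frame of tray_yellow_floor between -0.08 and 0.08 m and z of jar_mid in the frame of tray_yellow_floor between 0.026 and 0.038 m and angle between each of jar_mid, oil_mid, cover_box_mid, timer_mid, counter_mid's own z axis and vertical below 0.15 rad and linear speed of each of jar, oil, cover_box, timer, counter below 0.02 m/s and x of oil_mid in the frame of tray_blue_floor between -0.055 and 0.055 m and y of oil_mid in the frame of tray_blue_floor between -0.08 and 0.08 m and z of oil_mid in the frame of tray_blue_floor between 0.025 and 0.037 m and x of cover_box_mid in the frame of tray_blue_floor between -0.055 and 0.055 m and y of cover_box_mid in the frame of tray_blue_floor between -0.08 and 0.08 m and z of cover_box_mid in the frame of tray_blue_floor between 0.019 and 0.031 m and x of timer_mid in the frame of tray_white_floor between -0.055 and 0.055 m and y of timer_mid in the frame of tray_white_floor between -0.08 and 0.08 m and z of timer_mid in the frame of tray_white_floor between 0.025 and 0.037 m and x of counter_mid in the frame of tray_white_floor between -0.055 and 0.055 m and y of counter_mid in the frame of tray_white_floor between -0.08 and 0.08 m and z of counter_mid in the frame of tray_white_floor between 0.003 and 0.015 m); the robot touches nothing.
It fails at once if a thing is dropped: it moves faster than 0.7 m/s (a fall of some 25 mm) while the fingers do not touch it ((contact force between jar and the fingers below 0.05 N and linear speed of jar above 0.7 m/s) or (contact force between oil and the fingers below 0.05 N and linear speed of oil above 0.7 m/s) or (contact force between cover_box and the fingers below 0.05 N and linear speed of cover_box above 0.7 m/s) or (contact force between timer and the fingers below 0.05 N and linear speed of timer above 0.7 m/s) or (contact force between counter and the fingers below 0.05 N and linear speed of counter above 0.7 m/s)).
It fails at once if the notebook or the scissors are moved by more than 30 mm (distance of any of lab_book, scissors from where it was at the start of the episode above 0.03 m).
It also fails if it takes over 115 s, if anything falls off the work surface, if the arm or the gripper's body presses on something with over 40 N, if the wrist force passes 120 N, or if a joint passes its speed limit or range.

## Working session

There is one attempt and no reset: what is moved stays moved. The work goes in short steps, Python scripts to look and compute and a tool call to move; the robot and the scene stay as the last step left them, time stands still between calls to the robot, and variables do not carry over. Pictures are saved under pics/ and viewed, at most 14 in all, crops included, and the job is handed in when it is done.

Besides the shell and the picture viewer there is one more tool, called by a JSON object that holds its "fn" and its "kwargs", one argument or row to a line. drive_tool: Moves the arm, as the interface text tells. Its arguments: {"type":"object","properties":{"steps":{"type":"array"}},"required":["steps"]}

```bash
ls; mkdir -p pics; python3 - <<'E'
from station import r
import cv2,numpy as np
s=r.sense();print(s['time_s'],s['tcp_pos'],s['ee_rot'],s['gripper_width'])
for n in('side','top'):
    cv2.imwrite(f'pics/{n}0.png',r.capture(n)); p=r.camera_params(n);print(n,np.round(p['camera_matrix'],1).tolist(),np.round(p['extrinsics'],3).tolist())
E
```

```text
pics
0.0 [ 0.14590793 -0.607149    0.24045122] [[-9.72367789e-01 -2.33453504e-01 -5.87409646e-04]
 [-2.33454232e-01  9.72365458e-01  2.13040488e-03]
 [ 7.38263641e-05  2.20867035e-03 -9.99997558e-01]] 0.9982068665014421
side [[405.2, 0.0, 256.9], [0.0, 405.2, 196.9], [0.0, 0.0, 1.0]] [[-0.952, -0.304, -0.024, 0.437], [-0.151, 0.539, -0.828, 0.11], [0.265, -0.785, -0.56, 1.166], [0.0, 0.0, 0.0, 1.0]]
top [[371.4, 0.0, 254.3], [0.0, 371.4, 196.0], [0.0, 0.0, 1.0]] [[0.01, -1.0, -0.001, -0.022], [-0.991, -0.009, -0.135, 0.482], [0.135, 0.003, -0.991, 1.051], [0.0, 0.0, 0.0, 1.0]]
```

View pics/top0.png

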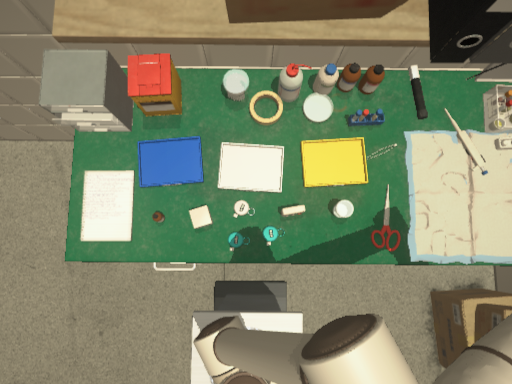

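View pics/side0.png

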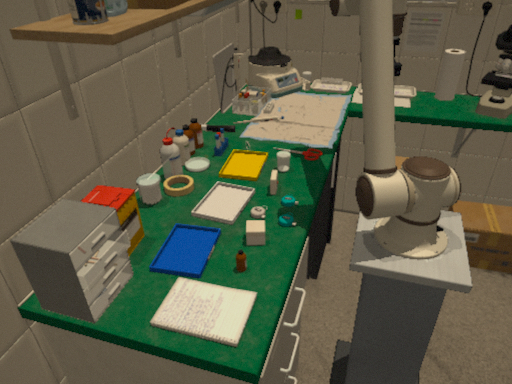

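The top view shows oil (158,216), box (201,216), counter (241,208), timer (293,211) and jar (343,208). The blue, white and yellow trays are at (170,162), (251,167) and (335,162), and the turquoise look-alikes at (235,240) and (270,234). Next I'll zoom in and measure.

```bash
cat > h.py <<'E'
from station import r
import cv2,numpy as np
def cam(n):
    p=r.camera_params(n);return np.array(p['camera_matrix']),np.array(p['extrinsics'])
def ray(n,uv,z):
    K,E=cam(n);R=E[:3,:3];t=E[:3,3];c=-R.T@t
    d=R.T@np.linalg.inv(K)@np.array([uv[0],uv[1],1.]);return c+d*(z-c[2])/d[2]
def proj(n,P):
    K,E=cam(n);q=K@(E[:3,:3]@np.array(P)+E[:3,3]);return q[:2]/q[2]
E
python3 - <<'E'
from h import *
im=cv2.imread('pics/top0.png')
hsv=cv2.cvtColor(im,cv2.COLOR_BGR2HSV)
H,S,V=cv2.split(hsv)
green=((H>50)&(H<85)&(S>110))
m=(~green).astype(np.uint8)*255
m[:130]=0;m[252:]=0;m[:,:136]=0;m[:,400:]=0
n,lab,st,ce=cv2.connectedComponentsWithStats(m)
for i in range(1,n):
    if st[i,4]<40: continue
    c=cv2.findContours((lab==i).astype(np.uint8),cv2.RETR_EXTERNAL,cv2.CHAIN_APPROX_NONE)[0][0]
    R=cv2.minAreaRect(c)
    z=0.0165 if st[i,4]>1500 else 0.05
    print(st[i],np.round(ce[i],1),np.round(R[0],1),np.round(R[1],1),round(R[2],1),np.round(ray('top',R[0],z),3), [np.round(ray('top',b,z)[:2],3).tolist() for b in cv2.boxPoints(R)])
cv2.imwrite('pics/crop0.png',cv2.resize(im[190:252,140:365],None,fx=3.5,fy=3.5,interpolation=cv2.INTER_CUBIC))
s=cv2.imread('pics/side0.png')
cv2.imwrite('pics/crop1.png',cv2.resize(s[145:280,215:335],None,fx=4.4,fy=4.4,interpolation=cv2.INTER_CUBIC))
E
```

```text
[  136   130   264   104 16994] [262.5 171.1] [267.5 181.5] [103. 263.] 90.0 [ 0.528 -0.056  0.016] [[0.683, 0.344], [0.69, -0.454], [0.379, -0.441], [0.372, 0.328]]
[369 183  31  69 949] [387.2 227.2] [384. 217.] [30. 68.] 0.0 [ 0.423 -0.387  0.05 ] [[0.327, -0.341], [0.521, -0.347], [0.521, -0.434], [0.327, -0.425]]
[142 194   9  13  47] [145.9 200.8] [146.6 200.1] [ 6.4 13.4] 12.5 [0.465 0.292 0.05 ] [[0.448, 0.304], [0.486, 0.297], [0.482, 0.279], [0.444, 0.286]]
[136 201  20  51 448] [144.2 228.9] [145.5 226. ] [50. 19.] 90.0 [0.391 0.291 0.05 ] [[0.462, 0.322], [0.463, 0.267], [0.321, 0.261], [0.32, 0.314]]
[151 211  14  12 134] [157.7 216.7] [157.5 216.5] [11. 13.] 90.0 [0.418 0.258 0.05 ] [[0.434, 0.277], [0.434, 0.24], [0.403, 0.239], [0.402, 0.276]]
[229 221  42  31 489] [251.  239.4] [249.5 236. ] [41. 30.] 0.0 [ 0.365 -0.005  0.05 ] [[0.323, 0.053], [0.407, 0.054], [0.408, -0.062], [0.324, -0.063]]
```

View pics/crop0.png

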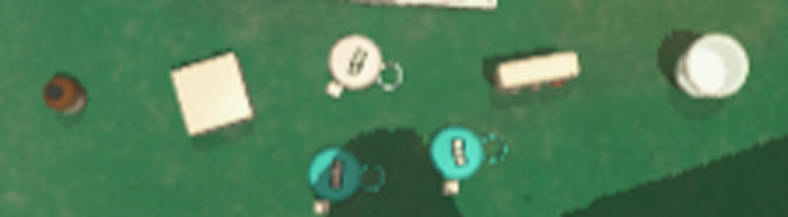

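View pics/crop1.png

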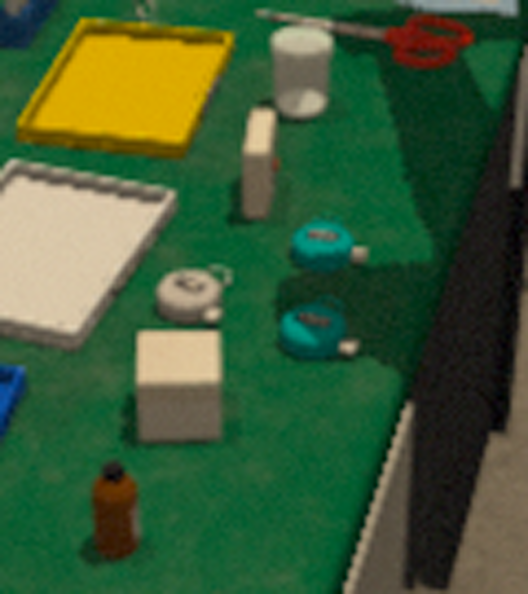

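Crop 0 gives the counter's body at (355,62), its lever at (334,88) and its ring at (390,75). Crop 1 confirms all five things upright, with the timer's front (red key) towards the robot. Next come sub-masks per object.

```bash
cat > seg.py <<'E'
from h import *
def blob(im,n,win,lo,hi,z,close=0):
    u0,u1,v0,v1=win
    h=cv2.cvtColor(im,cv2.COLOR_BGR2HSV)
    m=cv2.inRange(h,lo,hi);w=np.zeros_like(m);w[v0:v1,u0:u1]=m[v0:v1,u0:u1]
    if close: w=cv2.morphologyEx(w,cv2.MORPH_OPEN,np.ones((close,close),np.uint8))
    nn,lab,st,ce=cv2.connectedComponentsWithStats(w);i=1+np.argmax(st[1:,4])
    c=cv2.findContours((lab==i).astype(np.uint8),cv2.RETR_EXTERNAL,cv2.CHAIN_APPROX_NONE)[0][0]
    W=np.array([ray(n,p[0],z)[:2] for p in c],np.float32)*1000
    R=cv2.minAreaRect(W)
    return np.round(ce[i],1),st[i,4],np.round(R[0],1),np.round(np.array(R[1]),1),round(R[2],1)
E
python3 - <<'E'
from seg import *
im=cv2.imread('pics/top0.png')
W=((0,0,150),(180,110,255))
print('box',blob(im,'top',(185,216,200,235),*W,.050))
print('counter',blob(im,'top',(226,258,196,222),*W,.017,5))
print('timer',blob(im,'top',(278,310,200,222),*W,.062))
print('jar',blob(im,'top',(328,358,195,222),(0,0,110),(180,110,255),.064,3))
print('oil',blob(im,'top',(148,170,205,226),(0,60,30),(20,255,255),.04))
T=.0165
print('blue',blob(im,'top',(130,210,130,192),(100,150,40),(130,255,255),T))
print('white',blob(im,'top',(212,290,135,194),*W,T))
print('yellow',blob(im,'top',(296,372,130,190),(20,150,120),(35,255,255),T))
sd=cv2.imread('pics/side0.png')
print('oil side',blob(sd,'side',(230,250,245,275),(0,100,30),(20,255,255),.03))
for nm,p in dict(jar=[.43,-.24,.064]).items(): print(proj('side',p))
print('box side',blob(sd,'side',(240,270,215,240),(0,0,160),(180,110,255),.05))
E
```

```text
box (array([199.9, 216.5]), np.int32(376), array([419.5, 137.3]), array([55.2, 54.9]), 17.3)
counter (array([241.1, 207.1]), np.int32(177), array([451.2,  21.9]), array([41.5, 41.3]), 0.7)
timer (array([293.4, 209.5]), np.int32(169), array([ 440.9, -127.9]), array([20.9, 65.1]), 9.3)
jar (array([344.5, 205.1]), np.int32(491), array([ 451.8, -267.1]), array([62.4, 82.3]), 0.5)
oil (array([158.1, 216.5]), np.int32(66), array([420.4, 259.4]), array([23.1, 29. ]), 0.5)
blue (array([169.9, 161. ]), np.int32(2883), array([588.4, 237.7]), array([142.1, 189.5]), 5.4)
white (array([250.7, 166.7]), np.int32(3001), array([572.5,  -5.1]), array([192.2, 144.9]), 86.6)
yellow (array([333.9, 161.6]), np.int32(2944), array([ 591.2, -254.4]), array([142., 192.]), 4.0)
oil side (array([240.8, 261.8]), np.int32(151), array([417. , 269.9]), array([23.6, 67.8]), 19.1)
[285.00521502 158.02362396]
box side (array([255. , 225.5]), np.int32(226), array([419.6, 139.1]), array([52.2, 50.1]), 16.0)
```

```bash
cat >> h.py <<'E'
def go(P,yaw):
    """tool-frame totals from current pose to world P at yaw(deg) of tool y"""
    s=r.sense();R=np.array(s['ee_rot']);t=np.array(s['tcp_pos']);d=np.array(P)-t
    cur=np.degrees(np.arctan2(R[1,1],R[0,1]));w=((yaw-cur+180)%360)-180
    a=np.radians(yaw);Rn=np.array([[-np.sin(a),np.cos(a),0],[np.cos(a),np.sin(a),0],[0,0,-1]]).T
    Rn=np.column_stack([[-np.sin(a),np.cos(a),0],[np.cos(a),np.sin(a),0],[0,0,-1]])
    print('t',round(s['time_s'],2),'tcp',np.round(t,3),'yaw',round(cur,1),'turn_z',round(-np.radians(w),3),'shift now-axes',np.round(R.T@d,4),'shift after turn',np.round(Rn.T@d,4),'grip',round(s['gripper_width'],3))
E
python3 - <<'E'
from h import *
P=lambda x,y:(140+x/3.5,190+y/3.5)
Q=lambda x,y:(215+x/4.4,145+y/4.4)
print('jar',ray('top',P(716,66),.062),ray('side',Q(302,42),.064))
print('oil cap',ray('top',P(62,88),.062),ray('side',Q(112,466),.062))
b=ray('top',P(355,62),.017);l=ray('top',P(334,89),.009);g=ray('top',P(390,75),.004)
print('counter',b, 'side',ray('side',Q(190,290),.017))
for q in(l,g): print(q,np.degrees(np.arctan2(*(q-b)[1::-1])))
b=ray('side',Q(190,292),.013);l=ray('side',Q(213,314),.009);g=ray('side',Q(222,274),.004)
for q in(l,g): print(q,np.degrees(np.arctan2(*(q-b)[1::-1])))
go([.43,-.26,.2],190)
E
```

```text
jar [ 0.4438655  -0.27231282  0.062     ] [ 0.44120464 -0.26387602  0.064     ]
oil cap [0.42106205 0.25458135 0.062     ] [0.41749473 0.26403677 0.062     ]
counter [0.44900593 0.02059695 0.017     ] side [0.44595224 0.02748678 0.017     ]
[0.4267184  0.03832839 0.009     ] 141.49505342247488
[ 0.43952133 -0.00886211  0.004     ] -107.84641760209747
[0.4254309  0.03978633 0.009     ] 144.7398559645237
[ 0.43526439 -0.01455083  0.004     ] -106.67227806113489
t 0.1 tcp [ 0.146 -0.607  0.241] yaw 103.5 turn_z -1.51 shift now-axes [-0.3573  0.2712  0.0411] shift after turn [-0.2926 -0.3401  0.0406] grip 0.998
```

{"fn": "drive_tool", "kwargs": {
  "steps": [0,0,0,-0.033,0.0235,0.0,1,0,0,0,-0.033,0.0235,0.0,1,0,0,0,-0.033,0.0235,0.0,1,0,0,0,-0.033,0.0235,0.0,1,0,0,0,-0.033,0.0235,0.0,1,0,0,0,-0.033,0.0235,0.0,1,0,0,0,-0.033,0.0235,0.0,1,0,0,0,-0.033,0.0235,0.0,1,0,0,0,-0.033,0.0235,0.0,1,0,0,0,-0.033,0.0235,0.0,1]
}}

```text
time_s: 0.93
tcp_pos: [0.4127, -0.3002, 0.2414]
ee_rot: [[-0.972, -0.234, -0.0], [-0.234, 0.972, 0.0], [0.0, 0.0, -1.0]]
wrist_force: [0.8, -0.2, 0.0]
gripper_width: 0.999
gripper_force: 0.0
```

{"fn": "drive_tool", "kwargs": {
  "steps": [0,0,-0.12,0,0,0.01,1,0,0,-0.12,0,0,0.01,1,0,0,-0.12,0,0,0.01,1,0,0,-0.12,0,0,0.01,1,0,0,-0.12,0,0,0.01,1,0,0,-0.12,0,0,0.01,1,0,0,-0.12,0,0,0.01,1,0,0,-0.12,0,0,0.01,1,0,0,-0.12,0,0,0,1,0,0,-0.12,0,0,0,1]
}}

```text
time_s: 1.77
tcp_pos: [0.4113, -0.3018, 0.1604]
ee_rot: [[-0.129, -0.992, -0.002], [-0.992, 0.129, 0.001], [-0.001, 0.003, -1.0]]
wrist_force: [-0.1, -1.0, 0.7]
gripper_width: 1.003
gripper_force: 0.0
```

```bash
python3 -c "
from h import *
go([.4425,-.268,.12],190)"
```

```text
t 1.77 tcp [ 0.411 -0.302  0.16 ] yaw 172.6 turn_z -0.304 shift now-axes [-0.0375 -0.0267  0.0403] shift after turn [-0.0278 -0.0366  0.0404] grip 1.003
```

{"fn": "drive_tool", "kwargs": {
  "steps": [0,0,-0.1,0,0,0,1,0,0,-0.1,0,0,0,1,0,0,-0.1,0,0,0,1,0,0,0,-0.014,-0.018,0,1,0,0,0,-0.014,-0.018,0,1,0,0,0,0,0,0.025,1,0,0,0,0,0,0.025,1,0,0,0,0,0,0.025,1,0,0,0,0,0,0.025,1,0,0,0,0,0,0.015,1]
}}

```text
time_s: 2.6
tcp_pos: [0.4413, -0.2679, 0.0439]
ee_rot: [[0.164, -0.986, -0.004], [-0.987, -0.164, 0.001], [-0.002, 0.004, -1.0]]
wrist_force: [-0.4, -0.5, 0.2]
gripper_width: 1.001
gripper_force: 0.0
```

{"fn": "drive_tool", "kwargs": {
  "steps": [0,0,0,0,0,0,0.5,0,0,0,0,0,0,0.4,0,0,0,0,0,0,0.2,0,0,0,0,0,0,0,0,0,0,0,0,0,0,0,0,0,0,0,0,0,0,0,0,0,0,0,0]
}}

```text
time_s: 3.18
tcp_pos: [0.4435, -0.2687, 0.0474]
ee_rot: [[0.164, -0.986, 0.002], [-0.986, -0.164, -0.001], [0.001, -0.002, -1.0]]
wrist_force: [1.2, 1.3, 0.8]
gripper_width: 0.566
gripper_force: 30.5
```

```bash
python3 -c "
from h import *
cv2.imwrite('pics/s1.png',r.capture('side')[120:260,180:400].repeat(3,0).repeat(3,1))
go([.591,-.254,.12],190)"
```

```text
t 3.23 tcp [ 0.444 -0.269  0.047] yaw -170.5 turn_z -0.009 shift now-axes [ 0.0098 -0.148  -0.0724] shift after turn [ 0.0111 -0.1477 -0.0727] grip 0.563
```

View pics/s1.png

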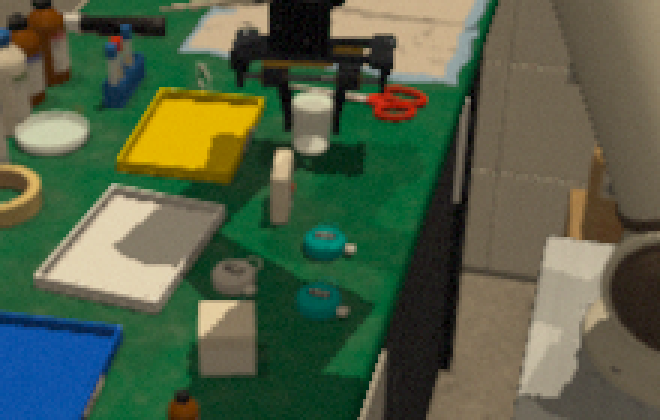

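The jar is gripped between the fingers at about (310,125) of the crop, at 49 mm width as expected. Now I lift it and carry it to the yellow tray.

{"fn": "drive_tool", "kwargs": {
  "steps": [0,0,0,0,0,-0.01,0,0,0,0,0,0,-0.025,0,0,0,0,0,0,-0.025,0,0,0,0,0.002,-0.018,0,0,0,0,0,0.002,-0.028,0,0,0,0,0,0.002,-0.028,0,0,0,0,0,0.002,-0.028,0,0,0,0,0,0.002,-0.028,0,0,0,0,0,0,-0.018,0,0,0,0,0,0,0,0,0]
}}

```text
time_s: 4.07
tcp_pos: [0.594, -0.2536, 0.1069]
ee_rot: [[0.166, -0.986, 0.002], [-0.986, -0.166, -0.001], [0.001, -0.002, -1.0]]
wrist_force: [-0.1, -0.7, 1.0]
gripper_width: 0.563
gripper_force: 30.5
```

{"fn": "drive_tool", "kwargs": {
  "steps": [0,0,0,0,0,0.02,0,0,0,0,0,0,0.02,0,0,0,0,0,0,0.006,0,0,0,0,0,0,0.004,0,0,0,0,0,0,0.002,0,0,0,0,0,0,0.002,0,0,0,0,0,0,0,0]
}}

```text
time_s: 4.65
tcp_pos: [0.5908, -0.2543, 0.0533]
ee_rot: [[0.164, -0.986, 0.001], [-0.986, -0.164, -0.0], [0.0, -0.001, -1.0]]
wrist_force: [-0.2, 0.3, 0.6]
gripper_width: 0.56
gripper_force: 30.5
```

{"fn": "drive_tool", "kwargs": {
  "steps": [0,0,0,0,0,0.001,0,0,0,0,0,0,0.001,0,0,0,0,0,0,0.0005,0,0,0,0,0,0,0,0]
}}

```text
time_s: 4.98
tcp_pos: [0.5911, -0.2543, 0.0513]
ee_rot: [[0.165, -0.986, 0.001], [-0.986, -0.165, -0.001], [0.001, -0.001, -1.0]]
wrist_force: [-0.7, 0.3, 5.5]
gripper_width: 0.568
gripper_force: 30.5
```

{"fn": "drive_tool", "kwargs": {
  "steps": [0,0,0,0,0,0,0.65,0,0,0,0,0,0,0.8,0,0,0,0,0,0,1,0,0,0,0,0,0,1,0,0,0,0,0,-0.02,1,0,0,0,0,0,-0.03,1,0,0,0,0,0,-0.03,1,0,0,0,0,0,-0.02,1]
}}

```text
time_s: 5.65
tcp_pos: [0.5914, -0.2545, 0.1526]
ee_rot: [[0.165, -0.986, 0.003], [-0.986, -0.165, -0.001], [0.002, -0.002, -1.0]]
wrist_force: [0.7, -0.3, 0.3]
gripper_width: 0.983
gripper_force: 0.0
```

```bash
python3 -c "
from h import *
go([.441,-.128,.1],189)"
```

```text
t 5.65 tcp [ 0.591 -0.254  0.153] yaw -170.5 turn_z 0.008 shift now-axes [-0.1496  0.1276  0.0521] shift after turn [-0.1484  0.1287  0.0526] grip 0.983
```

{"fn": "drive_tool", "kwargs": {
  "steps": [0,0,0,-0.025,0.0213,0,1,0,0,0,-0.025,0.0213,0,1,0,0,0,-0.025,0.0213,0,1,0,0,0,-0.025,0.0213,0,1,0,0,0,-0.025,0.0213,0,1,0,0,0,-0.025,0.0213,0,1,0,0,0,0,0,0.03,1,0,0,0,0,0,0.035,1,0,0,0,0,0,0.035,1,0,0,0,0,0,0.015,1]
}}

```text
time_s: 6.48
tcp_pos: [0.4372, -0.1269, 0.0319]
ee_rot: [[0.164, -0.986, -0.006], [-0.987, -0.164, 0.0], [-0.001, 0.005, -1.0]]
wrist_force: [-0.7, 0.3, 0.7]
gripper_width: 1.0
gripper_force: 0.0
```

{"fn": "drive_tool", "kwargs": {
  "steps": [0,0,0,0,0,0,0.5,0,0,0,0,0,0,0.35,0,0,0,0,0,0,0.28,0,0,0,0,0,0,0.22,0,0,0,0,0,0,0.1,0,0,0,0,0,0,0,0,0,0,0,0,0,0,0,0,0,0,0,0,0]
}}

```text
time_s: 7.15
tcp_pos: [0.44, -0.1272, 0.0355]
ee_rot: [[0.164, -0.986, 0.001], [-0.986, -0.164, 0.0], [0.0, -0.001, -1.0]]
wrist_force: [-0.6, -0.4, 0.3]
gripper_width: 0.475
gripper_force: 0.0
```

```bash
python3 -c "
from h import *
cv2.imwrite('pics/s2.png',r.capture('side')[120:260,180:400].repeat(3,0).repeat(3,1))
go([.572,-.052,.12],189)"
```

```text
t 7.2 tcp [ 0.44  -0.127  0.035] yaw -170.5 turn_z 0.008 shift now-axes [-0.0524 -0.1426 -0.0845] shift after turn [-0.0536 -0.1421 -0.0846] grip 0.438
```

View pics/s2.png

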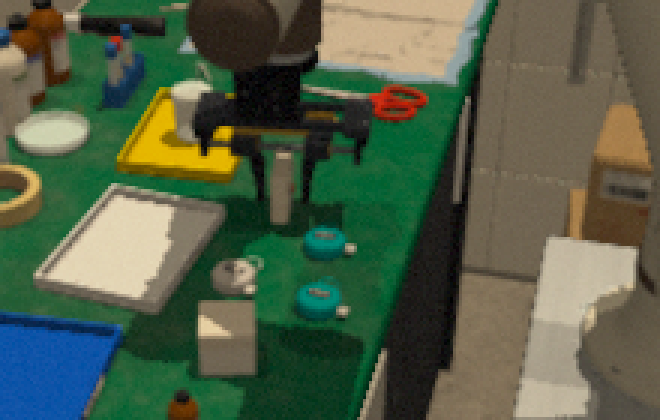

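The jar stands in the yellow tray at about (195,110). The fingers straddle the timer, upright at about (282,190), but have not closed fully, so I keep closing.

{"fn": "drive_tool", "kwargs": {
  "steps": [0,0,0,0,0,0,0,0,0,0,0,0,0,0,0,0,0,0,0,0,0,0,0,0,0,0,0,0,0,0,0,0,0,0,0]
}}

```text
time_s: 7.62
tcp_pos: [0.4403, -0.1271, 0.0351]
ee_rot: [[0.164, -0.986, 0.001], [-0.986, -0.164, -0.0], [0.0, -0.001, -1.0]]
wrist_force: [1.1, 0.4, 1.3]
gripper_width: 0.224
gripper_force: 30.0
```

{"fn": "drive_tool", "kwargs": {
  "steps": [0,0,0,0,0,-0.01,0,0,0,0,0,0,-0.025,0,0,0,0,0,0,-0.015,0,0,0,0,-0.006,-0.0165,0,0,0,0,0,-0.01,-0.027,0,0,0,0,0,-0.01,-0.027,0,0,0,0,0,-0.01,-0.027,0,0,0,0,0,-0.01,-0.027,0,0,0,0,0,-0.0065,-0.018,0,0,0,0,0,0,0,0,0]
}}

```text
time_s: 8.45
tcp_pos: [0.5751, -0.0502, 0.0846]
ee_rot: [[0.167, -0.986, 0.002], [-0.986, -0.167, -0.0], [0.0, -0.002, -1.0]]
wrist_force: [0.1, 0.0, -1.1]
gripper_width: 0.227
gripper_force: 30.0
```

{"fn": "drive_tool", "kwargs": {
  "steps": [0,0,0,0,0,0.02,0,0,0,0,0,0,0.015,0,0,0,0,0,0,0.005,0,0,0,0,0,0,0.003,0,0,0,0,0,0,0.0015,0,0,0,0,0,0,0.001,0,0,0,0,0,0,0,0]
}}

```text
time_s: 9.03
tcp_pos: [0.5721, -0.052, 0.0402]
ee_rot: [[0.164, -0.986, 0.001], [-0.986, -0.164, 0.0], [0.0, -0.001, -1.0]]
wrist_force: [0.8, 0.5, -1.5]
gripper_width: 0.227
gripper_force: 30.0
```

{"fn": "drive_tool", "kwargs": {
  "steps": [0,0,0,0,0,0.001,0,0,0,0,0,0,0.0005,0,0,0,0,0,0,0,0]
}}

```text
time_s: 9.28
tcp_pos: [0.5723, -0.0519, 0.0392]
ee_rot: [[0.165, -0.986, 0.002], [-0.986, -0.165, -0.0], [0.0, -0.001, -1.0]]
wrist_force: [-1.1, 0.6, 4.3]
gripper_width: 0.229
gripper_force: 30.0
```

{"fn": "drive_tool", "kwargs": {
  "steps": [0,0,0,0,0,0,0.3,0,0,0,0,0,0,0.45,0,0,0,0,0,0,0.7,0,0,0,0,0,0,0.8,0,0,0,0,0,-0.015,0.8,0,0,0,0,0,-0.03,0.8,0,0,0,0,0,-0.03,0.8,0,0,0,0,0,-0.03,0.8,0,0,-0.07,0,0,-0.01,0.8,0,0,-0.07,0,0,0,0.8]
}}

```text
time_s: 10.12
tcp_pos: [0.5739, -0.0518, 0.1569]
ee_rot: [[0.304, -0.953, 0.008], [-0.953, -0.304, 0.001], [0.002, -0.008, -1.0]]
wrist_force: [-0.3, 0.0, -0.6]
gripper_width: 0.789
gripper_force: 0.0
```

```bash
python3 -c "
from h import *
go([.449,.022,.06],198)"
```

```text
t 10.12 tcp [ 0.574 -0.052  0.157] yaw -162.3 turn_z -0.005 shift now-axes [-0.1084  0.0973  0.096 ] shift after turn [-0.1088  0.096   0.0969] grip 0.789
```

{"fn": "drive_tool", "kwargs": {
  "steps": [0,0,0,-0.0218,0.0195,0,0.8,0,0,0,-0.0218,0.0195,0,0.8,0,0,0,-0.0218,0.0195,0,0.8,0,0,0,-0.0218,0.0195,0.01,0.8,0,0,0,-0.0218,0.0195,0.02,0.8,0,0,0,0,0,0.03,0.8,0,0,0,0,0,0.025,0.8,0,0,0,0,0,0.01,0.8,0,0,0,0,0,0,0.8,0,0,0,0,0,0,0.8]
}}

```text
time_s: 10.95
tcp_pos: [0.446, 0.0227, 0.0578]
ee_rot: [[0.301, -0.954, -0.001], [-0.954, -0.301, -0.001], [0.0, 0.001, -1.0]]
wrist_force: [0.8, -0.2, -0.4]
gripper_width: 0.797
gripper_force: 0.0
```

```bash
python3 -c "
from h import *
cv2.imwrite('pics/s3.png',cv2.resize(r.capture('side')[150:250,190:340],None,fx=5,fy=5,interpolation=cv2.INTER_CUBIC))
go([.449,.022,.024],198)"
```

```text
t 11.0 tcp [0.447 0.023 0.058] yaw -162.5 turn_z -0.009 shift now-axes [ 0.0015 -0.0019  0.0345] shift after turn [ 0.0016 -0.002   0.0345] grip 0.8
```

View pics/s3.png

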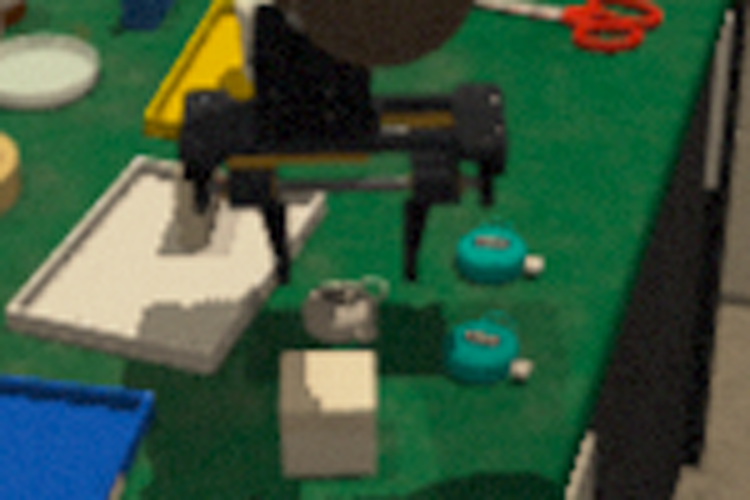

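The fingers straddle the counter evenly, with tips at (283,275) and (411,275) and the counter at (340,310). The far finger would pass close to the tray's wall, so I narrow the opening before descending.

{"fn": "drive_tool", "kwargs": {
  "steps": [0,0,0,0.001,0,0,0.68,0,0,0,0,0,0.005,0.68,0,0,0,0,0,0.01,0.68,0,0,0,0,0,0.01,0.68,0,0,0,0,0,0.007,0.68,0,0,0,0,0,0.002,0.68,0,0,0,0,0,0,0.68]
}}

```text
time_s: 11.58
tcp_pos: [0.4462, 0.0217, 0.0238]
ee_rot: [[0.3, -0.954, -0.001], [-0.954, -0.3, -0.0], [0.0, 0.001, -1.0]]
wrist_force: [-0.6, -0.0, 0.3]
gripper_width: 0.683
gripper_force: 0.0
```

{"fn": "drive_tool", "kwargs": {
  "steps": [0,0,0,0,0,0,0.5,0,0,0,0,0,0,0.3,0,0,0,0,0,0,0,0,0,0,0,0,0,0,0,0,0,0,0,0,0,0,0,0,0,0,0,0]
}}

```text
time_s: 12.08
tcp_pos: [0.4469, 0.022, 0.0245]
ee_rot: [[0.301, -0.954, 0.001], [-0.954, -0.301, 0.0], [-0.0, -0.001, -1.0]]
wrist_force: [1.1, 0.1, 2.9]
gripper_width: 0.504
gripper_force: 30.0
```

```bash
python3 -c "
from h import *
go([.574,.040,.1],198)"
```

```text
t 12.08 tcp [0.447 0.022 0.025] yaw -162.5 turn_z -0.009 shift now-axes [ 0.0211 -0.1268 -0.0753] shift after turn [ 0.0222 -0.1265 -0.0755] grip 0.504
```

{"fn": "drive_tool", "kwargs": {
  "steps": [0,0,0,0,0,-0.01,0,0,0,0,0,0,-0.02,0,0,0,0,0,0,-0.02,0,0,0,0,0.003,-0.0155,0,0,0,0,0,0.004,-0.025,0,0,0,0,0,0.004,-0.025,0,0,0,0,0,0.004,-0.025,0,0,0,0,0,0.004,-0.022,0,0,0,0,0,0.002,-0.014,0,0,0,0,0,0,0,0,0]
}}

```text
time_s: 12.92
tcp_pos: [0.5759, 0.0402, 0.0735]
ee_rot: [[0.3, -0.954, 0.002], [-0.954, -0.3, 0.0], [0.0, -0.002, -1.0]]
wrist_force: [-0.0, 1.1, -0.7]
gripper_width: 0.506
gripper_force: 30.0
```

{"fn": "drive_tool", "kwargs": {
  "steps": [0,0,0,0,0,0.015,0,0,0,0,0,0,0.015,0,0,0,0,0,0,0.008,0,0,0,0,0,0,0.004,0,0,0,0,0,0,0.002,0,0,0,0,0,0,0.001,0,0,0,0,0,0,0,0]
}}

```text
time_s: 13.5
tcp_pos: [0.5735, 0.0399, 0.0295]
ee_rot: [[0.3, -0.954, 0.001], [-0.954, -0.3, 0.0], [0.0, -0.001, -1.0]]
wrist_force: [-0.3, 0.3, -0.9]
gripper_width: 0.505
gripper_force: 30.0
```

{"fn": "drive_tool", "kwargs": {
  "steps": [0,0,0,0,0,0.001,0,0,0,0,0,0,0.0005,0,0,0,0,0,0,0,0]
}}

```text
time_s: 13.75
tcp_pos: [0.5738, 0.0399, 0.0285]
ee_rot: [[0.301, -0.954, 0.001], [-0.954, -0.301, 0.0], [0.0, -0.001, -1.0]]
wrist_force: [-1.4, 0.5, 3.4]
gripper_width: 0.503
gripper_force: 30.0
```

{"fn": "drive_tool", "kwargs": {
  "steps": [0,0,0,0,0,0,0.55,0,0,0,0,0,0,0.62,0,0,0,0,0,0,0.68,0,0,0,0,0,0,0.68,0,0,0,0,0,-0.015,0.68,0,0,0,0,0,-0.03,0.8,0,0,0,0,0,-0.03,1,0,0,0,0,0,-0.03,1,0,0,0,0,0,-0.015,1,0,0,0,0,0,0,1]
}}

```text
time_s: 14.58
tcp_pos: [0.5758, 0.0403, 0.152]
ee_rot: [[0.301, -0.954, 0.009], [-0.954, -0.301, 0.002], [0.001, -0.009, -1.0]]
wrist_force: [0.3, -0.2, 0.9]
gripper_width: 0.951
gripper_force: 0.0
```

```bash
python3 -c "
from h import *
go([.4195,.1375,.036],197.3)"
```

```text
t 14.58 tcp [0.576 0.04  0.152] yaw -162.5 turn_z 0.004 shift now-axes [-0.1398  0.1208  0.1148] shift after turn [-0.1393  0.1203  0.116 ] grip 0.951
```

{"fn": "drive_tool", "kwargs": {
  "steps": [0,0,0,-0.0233,0.0198,0,1,0,0,0,-0.0233,0.0198,0,1,0,0,0,-0.0233,0.0198,0,1,0,0,0,-0.0233,0.0198,0,1,0,0,0,-0.0233,0.0198,0,1,0,0,0,-0.0233,0.0198,0,1,0,0,0,0,0,0.03,1,0,0,0,0,0,0.035,1,0,0,0,0,0,0.03,1,0,0,0,0,0,0.017,1]
}}

```text
time_s: 15.42
tcp_pos: [0.4158, 0.1362, 0.0325]
ee_rot: [[0.3, -0.954, -0.005], [-0.954, -0.3, -0.003], [0.002, 0.005, -1.0]]
wrist_force: [-0.3, -0.6, -0.3]
gripper_width: 1.0
gripper_force: 0.0
```

{"fn": "drive_tool", "kwargs": {
  "steps": [0,0,0,0,0,0,0.8,0,0,0,0,0,0,0.6,0,0,0,0,0,0,0.4,0,0,0,0,0,0,0,0,0,0,0,0,0,0,0,0,0,0,0,0,0,0,0,0,0,0,0,0,0,0,0,0,0,0,0]
}}

```text
time_s: 16.08
tcp_pos: [0.4189, 0.138, 0.0366]
ee_rot: [[0.301, -0.954, 0.002], [-0.954, -0.301, 0.002], [-0.001, -0.003, -1.0]]
wrist_force: [-0.5, 0.6, 6.9]
gripper_width: 0.613
gripper_force: 30.0
```

```bash
python3 -c "
from h import *
go([.588,.197,.085],197.3)"
```

```text
t 16.08 tcp [0.419 0.138 0.037] yaw -162.5 turn_z 0.003 shift now-axes [-0.0055 -0.1791 -0.0479] shift after turn [-0.006  -0.179  -0.0484] grip 0.613
```

{"fn": "drive_tool", "kwargs": {
  "steps": [0,0,0,0,0,-0.01,0,0,0,0,0,0,-0.02,0,0,0,0,0,0,-0.02,0,0,0,0,0,-0.017,0,0,0,0,0,-0.001,-0.03,0,0,0,0,0,-0.002,-0.035,0,0,0,0,0,-0.001,-0.035,0,0,0,0,0,-0.001,-0.03,0,0,0,0,0,0,-0.02,0,0,0,0,0,0,-0.012,0,0]
}}

```text
time_s: 16.92
tcp_pos: [0.5892, 0.1965, 0.0849]
ee_rot: [[0.3, -0.954, 0.0], [-0.954, -0.3, 0.0], [-0.0, -0.0, -1.0]]
wrist_force: [-0.2, 0.5, -1.0]
gripper_width: 0.614
gripper_force: 30.0
```

{"fn": "drive_tool", "kwargs": {
  "steps": [0,0,0,0,0,0.01,0,0,0,0,0,0,0.02,0,0,0,0,0,0,0.008,0,0,0,0,0,0,0.004,0,0,0,0,0,0,0.002,0,0,0,0,0,0,0.001,0,0,0,0,0,0,0,0]
}}

```text
time_s: 17.5
tcp_pos: [0.5874, 0.1961, 0.0411]
ee_rot: [[0.301, -0.954, 0.001], [-0.954, -0.301, 0.001], [-0.0, -0.001, -1.0]]
wrist_force: [-0.0, -0.8, -1.8]
gripper_width: 0.615
gripper_force: 30.0
```

{"fn": "drive_tool", "kwargs": {
  "steps": [0,0,0,0,0,0.001,0,0,0,0,0,0,0.0005,0,0,0,0,0,0,0,0]
}}

```text
time_s: 17.75
tcp_pos: [0.5877, 0.1963, 0.0407]
ee_rot: [[0.301, -0.954, 0.002], [-0.954, -0.301, 0.001], [-0.0, -0.002, -1.0]]
wrist_force: [-2.2, -0.9, 4.7]
gripper_width: 0.614
gripper_force: 30.0
```

{"fn": "drive_tool", "kwargs": {
  "steps": [0,0,0,0,0,0,0.68,0,0,0,0,0,0,0.8,0,0,0,0,0,0,0.95,0,0,0,0,0,0,1,0,0,0,0,0,-0.015,1,0,0,0,0,0,-0.03,1,0,0,0,0,0,-0.03,1,0,0,0,0,0,-0.03,1,0,0,0,0,0,-0.01,1,0,0,0,0,0,0,1]
}}

```text
time_s: 18.58
tcp_pos: [0.589, 0.1968, 0.1577]
ee_rot: [[0.301, -0.954, 0.007], [-0.954, -0.301, 0.004], [-0.001, -0.007, -1.0]]
wrist_force: [0.3, 1.1, 0.0]
gripper_width: 0.997
gripper_force: 0.0
```

```bash
python3 -c "
from h import *
go([.419,.260,.032],197.5)"
```

```text
t 18.58 tcp [0.589 0.197 0.158] yaw -162.5 turn_z -0.0 shift now-axes [-0.1112  0.1441  0.1248] shift after turn [-0.1114  0.1432  0.1257] grip 0.997
```

{"fn": "drive_tool", "kwargs": {
  "steps": [0,0,0,-0.0187,0.0237,0,1,0,0,0,-0.0187,0.0237,0,1,0,0,0,-0.0187,0.0237,0,1,0,0,0,-0.0187,0.0237,0,1,0,0,0,-0.0187,0.0237,0,1,0,0,0,-0.0187,0.0237,0,1,0,0,0,0,0,0.03,1,0,0,0,0,0,0.03,1,0,0,0,0,0,0,1,0,0,0,0,0,0,1]
}}

```text
time_s: 19.42
tcp_pos: [0.4168, 0.259, 0.0922]
ee_rot: [[0.301, -0.954, -0.004], [-0.954, -0.301, -0.005], [0.003, 0.005, -1.0]]
wrist_force: [0.6, 0.2, 0.9]
gripper_width: 0.998
gripper_force: 0.0
```

```bash
python3 -c "
from h import *
cv2.imwrite('pics/s4.png',cv2.resize(r.capture('side')[190:310,150:330],None,fx=4.4,fy=4.4,interpolation=cv2.INTER_CUBIC))
go([.419,.261,.032],197.5)"
```

```text
t 19.47 tcp [0.418 0.26  0.094] yaw -162.5 turn_z -0.0 shift now-axes [-0.0007 -0.0013  0.0617] shift after turn [-0.0006 -0.0012  0.0617] grip 1.002
```

View pics/s4.png

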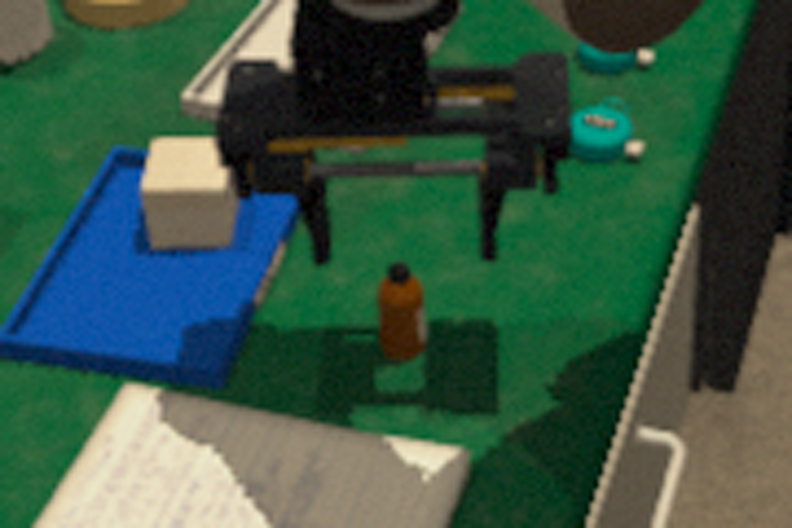

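The box stands in the blue tray at about (190,195), and the bottle at (400,315) lies between the finger tips at (320,255) and (489,255). I descend and close.

{"fn": "drive_tool", "kwargs": {
  "steps": [0,0,0,0,0,0.02,1,0,0,0,0,0,0.02,0.9,0,0,0,0,0,0.015,0.8,0,0,0,0,0,0.006,0.7,0,0,0,0,0,0,0.6,0,0,0,0,0,0,0.5,0,0,0,0,0,0,0.42,0,0,0,0,0,0,0.35,0,0,0,0,0,0,0.2,0,0,0,0,0,0,0]
}}

```text
time_s: 20.3
tcp_pos: [0.4182, 0.2606, 0.0337]
ee_rot: [[0.3, -0.954, 0.001], [-0.954, -0.3, 0.001], [-0.001, -0.001, -1.0]]
wrist_force: [-1.4, 0.5, -0.9]
gripper_width: 0.4
gripper_force: 0.0
```

{"fn": "drive_tool", "kwargs": {
  "steps": [0,0,0,0,0,0,0,0,0,0,0,0,0,0,0,0,0,0,0,0,0,0,0,0,0,0,0,0]
}}

```text
time_s: 20.63
tcp_pos: [0.4183, 0.2607, 0.0335]
ee_rot: [[0.301, -0.954, 0.001], [-0.954, -0.301, 0.001], [-0.0, -0.001, -1.0]]
wrist_force: [0.5, 1.1, 4.5]
gripper_width: 0.302
gripper_force: 30.0
```

```bash
python3 -c "
from h import *
go([.586,.284,.085],197.5)"
```

```text
t 20.63 tcp [0.418 0.261 0.034] yaw -162.5 turn_z -0.0 shift now-axes [ 0.0282 -0.167  -0.0513] shift after turn [ 0.0282 -0.1669 -0.0515] grip 0.302
```

{"fn": "drive_tool", "kwargs": {
  "steps": [0,0,0,0,0,-0.01,0,0,0,0,0,0,-0.02,0,0,0,0,0,0,-0.02,0,0,0,0,0.003,-0.017,0,0,0,0,0,0.005,-0.03,0,0,0,0,0,0.005,-0.033,0,0,0,0,0,0.005,-0.03,0,0,0,0,0,0.005,-0.027,0,0,0,0,0,0.005,-0.02,0,0,0,0,0,0,-0.01,0,0]
}}

```text
time_s: 21.47
tcp_pos: [0.5877, 0.2832, 0.0819]
ee_rot: [[0.299, -0.954, -0.001], [-0.954, -0.299, -0.001], [0.0, 0.001, -1.0]]
wrist_force: [-0.4, 0.3, 0.1]
gripper_width: 0.303
gripper_force: 30.0
```

{"fn": "drive_tool", "kwargs": {
  "steps": [0,0,0,0,0,0.01,0,0,0,0,0,0,0.02,0,0,0,0,0,0,0.008,0,0,0,0,0,0,0.004,0,0,0,0,0,0,0.002,0,0,0,0,0,0,0.001,0,0,0,0,0,0,0,0]
}}

```text
time_s: 22.05
tcp_pos: [0.5856, 0.284, 0.0386]
ee_rot: [[0.301, -0.954, 0.001], [-0.954, -0.301, 0.0], [-0.0, -0.001, -1.0]]
wrist_force: [0.5, 0.3, 0.1]
gripper_width: 0.301
gripper_force: 30.0
```

{"fn": "drive_tool", "kwargs": {
  "steps": [0,0,0,0,0,0.001,0,0,0,0,0,0,0.0005,0,0,0,0,0,0,0,0]
}}

```text
time_s: 22.3
tcp_pos: [0.586, 0.2841, 0.0376]
ee_rot: [[0.301, -0.954, 0.001], [-0.954, -0.301, 0.001], [-0.001, -0.001, -1.0]]
wrist_force: [-2.0, 1.0, 2.7]
gripper_width: 0.302
gripper_force: 30.0
```

{"fn": "drive_tool", "kwargs": {
  "steps": [0,0,0,0,0,0,0.37,0,0,0,0,0,0,0.48,0,0,0,0,0,0,0.6,0,0,0,0,0,0,0.7,0,0,0,0,0,0,0.7,0,0,0,0,0,-0.015,0.7,0,0,0,0,0,-0.03,0.7,0,0,0,0,0,-0.03,0.7,0,0,0,0,0,-0.04,0.7,0,0,0,0,0,-0.04,0.7]
}}

```text
time_s: 23.13
tcp_pos: [0.5851, 0.2832, 0.1923]
ee_rot: [[0.3, -0.954, -0.002], [-0.954, -0.3, -0.001], [0.001, 0.002, -1.0]]
wrist_force: [1.9, 0.6, 0.0]
gripper_width: 0.697
gripper_force: 0.0
```

{"fn": "drive_tool", "kwargs": {
  "steps": [0,0,0,0,0.03,-0.01,0.7,0,0,0,0,0.03,-0.01,0.7,0,0,0,0,0.03,-0.01,0.7,0,0,0,0,0.03,-0.01,0.7,0,0,0,0,0.03,-0.01,0.7,0,0,0,0,0.03,-0.01,0.7,0,0,0,0,0,0,0.7]
}}

```text
time_s: 23.72
tcp_pos: [0.4107, 0.228, 0.254]
ee_rot: [[0.302, -0.953, 0.001], [-0.953, -0.301, 0.003], [-0.002, -0.002, -1.0]]
wrist_force: [-0.1, -0.2, 0.2]
gripper_width: 0.7
gripper_force: 0.0
```

```bash
python3 -c "
from h import *
a=r.capture('side')[135:305,140:330];b=r.capture('top')[125:255,125:375]
cv2.imwrite('pics/fs.png',cv2.resize(a,None,fx=3.4,fy=3.4,interpolation=cv2.INTER_CUBIC))
cv2.imwrite('pics/ft.png',cv2.resize(b,None,fx=3.1,fy=3.1,interpolation=cv2.INTER_CUBIC))"
```

View pics/fs.png

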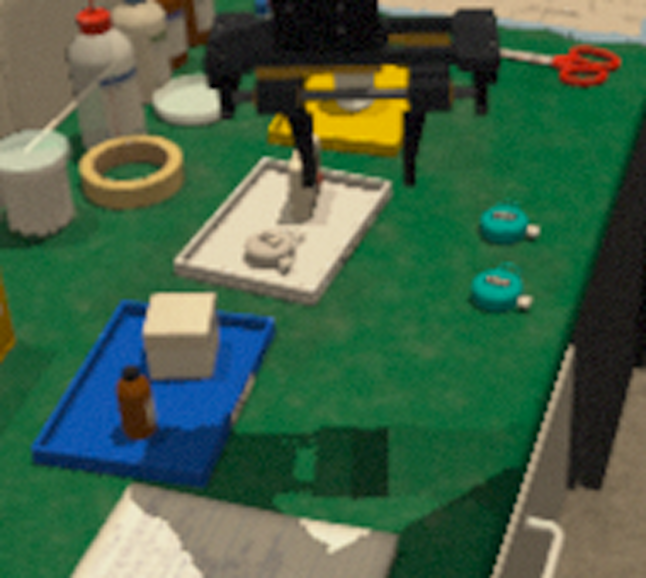

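View pics/ft.png

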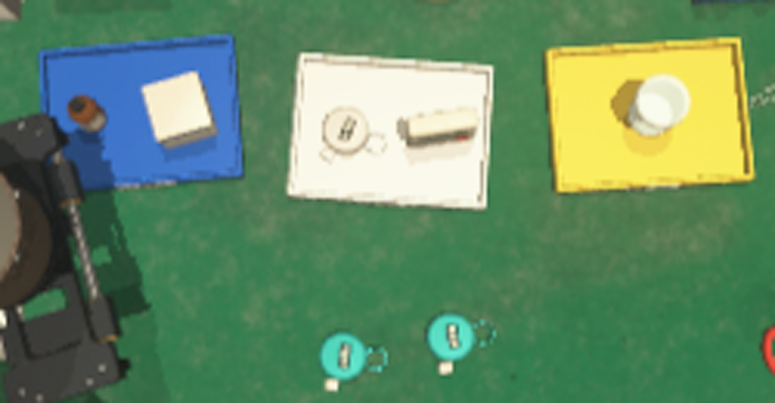

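Both views show all five things upright and well inside their own trays: oil (85,110), box (180,108), counter (345,130), timer (440,127) and jar (657,105) in the top crop. The turquoise look-alikes are untouched, so I hand the job in.

```bash
python3 -c "
from station import r
print(r.finish_job())"
```

```text
the job is handed in; nothing more can be done
None
```

The job is handed in, and the last pictures show all five things upright in their own trays: jar in yellow, cover-glass box and oil bottle in blue, timer and tally counter in white; I touched neither notebook nor scissors.

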